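# Find the jamming ball valve on the gas manifold

## Robot

A 6-joint arm with a two-finger parallel gripper is mounted at the origin on the work surface. World frame = base frame: x ahead of the robot, y to its left, z up, the work surface at z = 0. Lengths are in m, angles in rad, forces in N, time in s.
With the tool pointing down it reaches from about 0.325 to 0.85 m from the base axis. Payload 4.4 kg.
Tool frame: the origin (TCP) lies between the finger pads; the fingertips stand 14 mm ahead of it and the grasp point (between the pads) lies 5 mm behind it; z points along the fingers, y is the line along which they close (so a half turn about z gives the same grasp; the last joint's range is limited). The gripper opens to 94 mm and grips with 3 to 60 N. Pads are 16 mm wide; open, the fingers measure 119 mm over their backs; the gripper's body (75 mm by 177 mm) begins 78 mm behind the grasp point.
Start: joints at [-1.44, 0.207, 1.542, -0, 1.393, -0.15], TCP at [0.16, -0.552, 0.219] pointing down, gripper open.
Joint ranges: [-2.73, 2.73], [-0.86, 2.22], [0.23, 2.46], [-1.11, 4.25], [0.08, 2.63], [-2.82, 2.82]. Speed limits (rad/s): [2.79, 2.79, 3.14, 3.14, 3.14, 3.14].

## Interface

Orientations are given as a unit quaternion [x, y, z, w].
In Python, from workcell import sensors, eyes, ctrl gives the robot as it stands.
- The arm moves only by the shell command python3 -m pendant 'ROWS' [FORCE]. ROWS is JSON, a list of rows, each an object of numbers: "fingers": the gripper command: -1 is shut, 1 is fully open, values between are in proportion; "dx", "dy", "dz": the shift along the tool's x, y, z in cm; "spin": the turn about the tool's z in rad. A call has 1 to 12 rows; each row is the pose to reach, as a shift and turn from the pose commanded when the call began, along the tool's axes at that moment; what a row does not reach only later rows make up. A row lasts 1/10 s, in which the tool goes at most 50 mm and 8.59 degrees, less where a joint would pass 70% of its speed; a pose out of reach is approached as far as the arm can. A call with a gripper value outside its range is refused whole. The fingers move at their own pace and stop on an object; FORCE is the grip in N (left out, the last holds). Time passes only in rows, so rows that repeat a pose let the fingers close. It gives the time, the measured TCP pose, the force, the opening and the grip force at its end, in the units of the state.
- sensors.read_state(): the state, without advancing time (a new reading comes with each control period).
- eyes.camera(name): name is "scene" or "top" or "wrist"; returns (picture, depth): 384x512x3 uint8, red, green, blue; 384x512 float32, m along the optical axis (not along the pixel's ray), 0 where there is no reading.
- eyes.camera_model(name): a dict with "camera_matrix" (3x3 intrinsics, pixels), "R" (3x3) and "t" (3): a world point X has camera coordinates R X + t; the wrist camera has in their place "tool_from_camera" (4x4, takes a point from camera to tool coordinates, whose origin is the TCP and whose axes are the flange's). Camera axes: x right, y down, z forward; pixel columns grow to the right and rows downward; lengths in m; the calibration is good to about 2 mm. A picture is of the moment at which its call begins: read the wrist's pose just before it. camera_model takes no time and is no camera call.
- ctrl.sign_off(): hands the job in; it is judged then, once.
The state is a dict: "time": time; "qpos": joint angles; "qd": joint speeds; "joint_efforts": joint torques, N m; "ee_pos": TCP position; "eef_rot": TCP orientation; "wrist_force": force on the tool from outside, world axes, zero at the start; "torque": the same for the moment, N m; "finger_gap": finger opening in m; "grasp_force": force on a finger pad.
Only numpy, scipy, OpenCV 4.12 (cv2) and the standard library are available. Lean on these libraries where they do the work, as an engineer would, in place of code of your own. Each camera call takes 0.05 s, during which the arm holds its last target. There are 200 camera calls.

## Task

Before this gas manifold is purged, feel its three ball valves: with closed fingers push each black lever round from closed towards fully open, lightly, never pressing on a lever with more than 25 N, because one of them jams part-way (another may run stiff and yet be sound). Leave the two sound valves fully open at their stops; when all three have been tried, push the jammed one back until it is fully closed. Leave everything else on the bench where it is.

Things in the scene. Friction and masses are not known exactly. Their poses are not given: they have to be found in the camera images.
- manifold: gas manifold fixed to the bench: plate 190 x 500 x 8 mm, square header bar along its far edge (44 mm high), gauge at its right end (107 mm high), three steel ball valves in a row, bonnets 37 mm across, 68 mm high with their lugs. Origin on the bench under the middle stem; y axis along the row towards valve 3, x axis away from the robot, towards the header. Turned up to 0.17 rad
- lever_1 (a joint): lever of valve 1 (1 is rightmost, lowest y; 3 leftmost), rad: 0 fully closed at its stop, lever along manifold +y; 1.571 fully open at its stop, along manifold -x, towards the robot. Grows counter-clockwise from above; stays where left; starts at 0 to 0.2. Its hub nut is 78 mm above the bench
- lever_1_sleeve (a point): middle of the black sleeve on lever 1 (66 mm long, 20 wide, 16 high, spanning 71 to 87 mm above the bench), 85 mm out from the stem axis; moves with the lever. Its y axis points outward along the lever, its x axis against the opening direction. Bare steel strap, 64 to 69 mm above the bench, between stem and sleeve
- stem_1 (a point): vertical turning axis of lever 1, 79 mm above the bench; fixed; stems 150 mm apart. Pushed square at the sleeve's middle every valve takes about 4 N; the stiff one about 8 N from some point of its arc on; in the jammed one the push climbs about 7 N per 0.1 rad beyond a hidden point at 0.5 to 0.9 rad, and it springs back when let go. Any of the three may be any of these
- lever_2 (a joint): lever of valve 2 (1 is rightmost, lowest y; 3 leftmost), rad: 0 fully closed at its stop, lever along manifold +y; 1.571 fully open at its stop, along manifold -x, towards the robot. Grows counter-clockwise from above; stays where left; starts at 0 to 0.2. Its hub nut is 78 mm above the bench
- lever_2_sleeve (a point): middle of the black sleeve on lever 2 (66 mm long, 20 wide, 16 high, spanning 71 to 87 mm above the bench), 85 mm out from the stem axis; moves with the lever. Its y axis points outward along the lever, its x axis against the opening direction. Bare steel strap, 64 to 69 mm above the bench, between stem and sleeve
- stem_2 (a point): vertical turning axis of lever 2, 79 mm above the bench; fixed; stems 150 mm apart. Pushed square at the sleeve's middle every valve takes about 4 N; the stiff one about 8 N from some point of its arc on; in the jammed one the push climbs about 7 N per 0.1 rad beyond a hidden point at 0.5 to 0.9 rad, and it springs back when let go. Any of the three may be any of these
- lever_3 (a joint): lever of valve 3 (1 is rightmost, lowest y; 3 leftmost), rad: 0 fully closed at its stop, lever along manifold +y; 1.571 fully open at its stop, along manifold -x, towards the robot. Grows counter-clockwise from above; stays where left; starts at 0 to 0.2. Its hub nut is 78 mm above the bench
- lever_3_sleeve (a point): middle of the black sleeve on lever 3 (66 mm long, 20 wide, 16 high, spanning 71 to 87 mm above the bench), 85 mm out from the stem axis; moves with the lever. Its y axis points outward along the lever, its x axis against the opening direction. Bare steel strap, 64 to 69 mm above the bench, between stem and sleeve
- stem_3 (a point): vertical turning axis of lever 3, 79 mm above the bench; fixed; stems 150 mm apart. Pushed square at the sleeve's middle every valve takes about 4 N; the stiff one about 8 N from some point of its arc on; in the jammed one the push climbs about 7 N per 0.1 rad beyond a hidden point at 0.5 to 0.9 rad, and it springs back when let go. Any of the three may be any of these
- nut_spare: spare brass hex nut, 29 mm across, 14 mm high, standing loose on the manifold's plate between stems 1 and 2; origin at the centre of its underside; leave alone
- barb_spare: spare brass hose fitting, 26 mm across, 34 mm high, standing loose on the plate between stems 2 and 3; origin at the centre of its underside; leave alone
- module: open electronics module, 110 x 75 x 50 mm, loose on the bench to the left; origin at the centre of its underside; leave alone
- bottle: white plastic bottle, 60 mm across, 135 mm high, standing behind the manifold; origin at the centre of its underside; leave alone
- screwdriver: screwdriver lying on the bench in front of the manifold, to the right; leave alone
- wrench: wrench lying on the bench behind the manifold; leave alone
- bracket: bent sheet aluminium bracket, 80 x 60 x 48 mm, loose in front of the manifold, to the left; leave alone

How it is judged:
By the outcome, as a careful person would: the job done as asked, in the order asked, and still so for the second after the job is handed in, with the robot touching nothing.
It also fails if it takes over 72 s, if anything falls off the work surface, if the arm or the gripper's body presses on something with over 40 N, if the wrist force passes 120 N, or if a joint passes its speed limit or range.

## Working session

There is one attempt and no reset: what is moved stays moved. The work goes in short steps, Python scripts to look and compute and a shell command to move; the robot and the scene stay as the last step left them, time stands still between calls to the robot, and variables do not carry over. Pictures are saved under pics/ and viewed, at most 10 in all, crops included, and the job is handed in when it is done.

```bash
mkdir -p pics; ls; python3 - <<'E'
from workcell import sensors, eyes
import cv2,numpy as np
for n in ["top","scene"]:
    p,d=eyes.camera(n); cv2.imwrite(f"pics/{n}0.png",cv2.resize(p[:,:,::-1],(800,600),interpolation=cv2.INTER_CUBIC)); np.save(f"{n}0.npy",d)
    print(eyes.camera_model(n))
s=sensors.read_state();print(s)
E
```

```text
pics
{'camera_matrix': array([[421.33640211,   0.        , 254.52696589],
       [  0.        , 421.33640211, 190.1696462 ],
       [  0.        ,   0.        ,   1.        ]]), 'R': array([[-0.02455583, -0.99932298, -0.0273971 ],
       [-0.98678309,  0.02862047, -0.15949922],
       [ 0.16017536,  0.02311836, -0.98681781]]), 't': array([0.08817516, 0.56157573, 1.06229956])}
{'camera_matrix': array([[481.70874479,   0.        , 262.30813973],
       [  0.        , 481.70874479, 188.22860732],
       [  0.        ,   0.        ,   1.        ]]), 'R': array([[ 0.86666181,  0.49841311, -0.02194738],
       [ 0.26550325, -0.49801969, -0.82552069],
       [-0.42238056,  0.70962015, -0.56394494]]), 't': array([-0.50965527, -0.06925249,  1.85173595])}
{'time': 0.1, 'qpos': array([-1.43949367e+00,  2.07350735e-01,  1.54276666e+00, -1.74006383e-05,
        1.39352778e+00, -1.50541256e-01]), 'qd': array([-0.0027981 , -0.00247145, -0.00282784,  0.00027435, -0.00044765,
       -0.00102374]), 'joint_efforts': array([-2.49546065e-04, -3.71865356e+01, -2.82294685e+01,  7.00103212e-02,
        3.11467436e-02, -5.38736424e-05]), 'ee_pos': array([ 0.15979234, -0.5516296 ,  0.21841893]), 'eef_rot': array([ 9.90086184e-01,  1.40457447e-01,  1.30974821e-06, -1.02629513e-03]), 'wrist_force': array([-0.10505039, -0.19649406, -0.23034626]), 'torque': array([ 0.02217961,  0.00067155, -0.00531711]), 'grasp_force': 0.0, 'finger_gap': 0.09430789913510577}
```

View pics/top0.png

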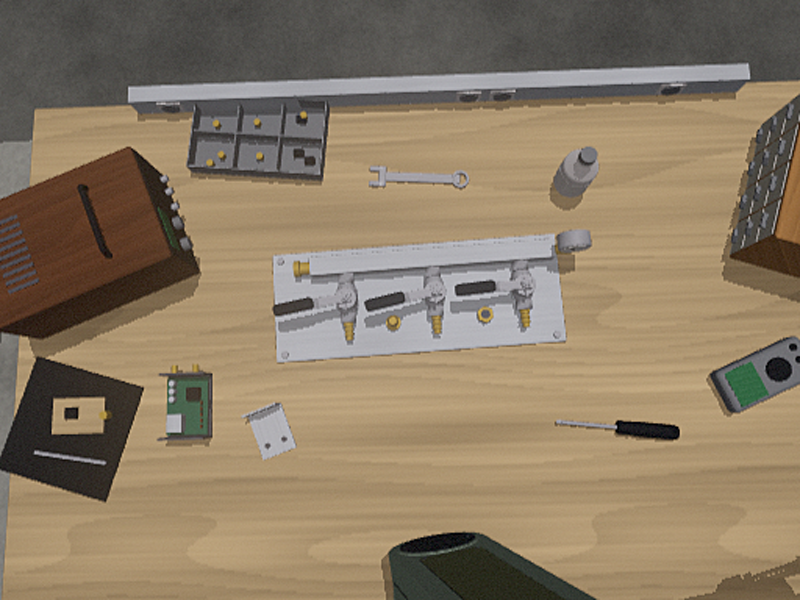

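View pics/scene0.png

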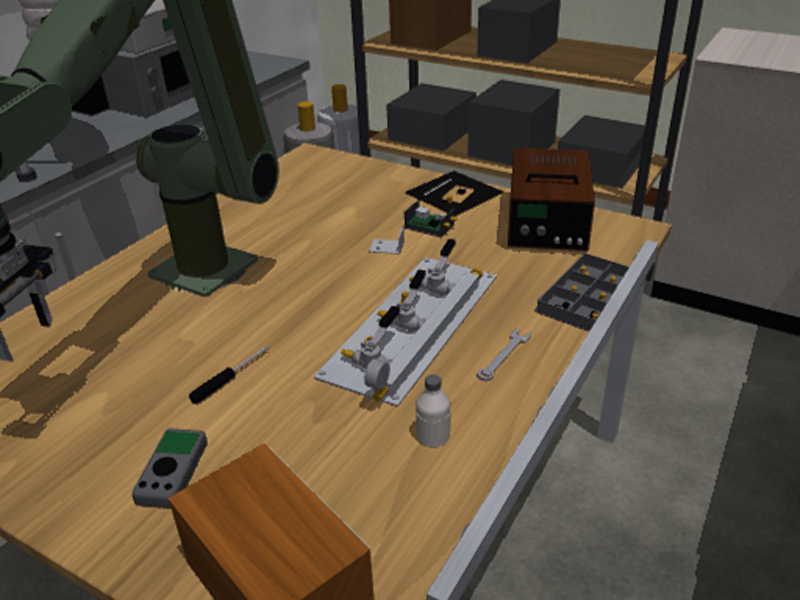

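The top view shows the manifold at (275–590, 230–360). The black sleeves are near (294,306), (385,300) and (475,288), for valves 3, 2 and 1. I'll enlarge that area.

```bash
python3 - <<'E'
import cv2
from workcell import eyes
p,d=eyes.camera("top")
cv2.imwrite("pics/crop1.png",cv2.resize(p[145:245,170:370,::-1],(800,400),interpolation=cv2.INTER_CUBIC))
E
```

```text
(no output)
```

View pics/crop1.png

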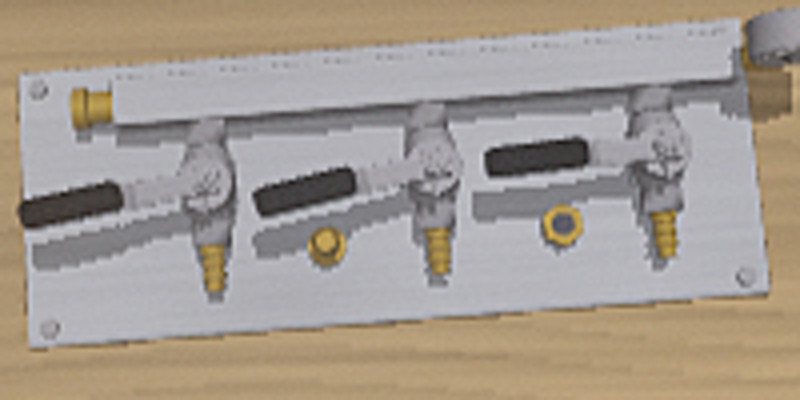

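```bash
cat > h.py <<'E'
import numpy as np
from workcell import eyes
def ray(u,v,z,cam="top"):
    m=eyes.camera_model(cam);K,R,t=m["camera_matrix"],m["R"],m["t"]
    d=R.T@np.linalg.inv(K)@[u,v,1];c=-R.T@t
    return c+d*(z-c[2])/d[2]
def crop(u,v,z,ox=170,oy=145,s=4): return ray(ox+(u+.5)/s-.5,oy+(v+.5)/s-.5,z)
E
python3 - <<'E'
from h import *
np.set_printoptions(precision=4,suppress=True)
for c in [(20,72),(738,17),(770,293),(30,348)]: print("corner",crop(*c,.008))
P=lambda a,z:np.array([crop(*q,z) for q in a])
h=P([(667,150),(437,170),(207,185)],.078); s=P([(537,157),(305,191),(70,203)],.087)
print(h,s)
d=(s-h)[:,:2];print(np.hypot(*d.T),np.arctan2(d[:,1],d[:,0])-np.pi/2)
E
```

```text
corner [0.6535 0.2932 0.008 ]
corner [ 0.677  -0.2026  0.008 ]
corner [ 0.4865 -0.2121  0.008 ]
corner [0.4629 0.2853 0.008 ]
[[ 0.5733 -0.1368  0.078 ]
 [ 0.5647  0.01    0.078 ]
 [ 0.5592  0.1573  0.078 ]] [[ 0.5696 -0.0531  0.087 ]
 [ 0.5521  0.0942  0.087 ]
 [ 0.5487  0.2436  0.087 ]]
[0.0837 0.0851 0.087 ] [0.0438 0.148  0.1212]
```

```bash
cat >> h.py <<'E'
from workcell import sensors
YAW=0.047; Y=np.array([-np.sin(YAW),np.cos(YAW)]); O=np.array([.5657,.0102])
STEM={i:O+(i-2)*.15*Y for i in (1,2,3)}
def pose():
    s=sensors.read_state();q=s["eef_rot"];return s,s["ee_pos"],2*np.arctan2(q[1],q[0])
def axes(psi): return np.array([np.cos(psi),np.sin(psi)]),np.array([np.sin(psi),-np.cos(psi)])
def goto(i,q,a,z,r=.085):
    """rows shift to bring tool to lever i at joint angle q, offset a along tool x"""
    s,p,psi=pose();th=q+YAW;x,y=axes(th);T=STEM[i]-r*y+a*x
    x0,y0=axes(psi);d=T-p[:2];sp=(psi-th+np.pi)%(2*np.pi)-np.pi
    print(f"t={s['time']:.2f} target {T} dx={100*d@x0:.2f} dy={100*d@y0:.2f} dz={100*(p[2]-z):.2f} spin={sp:.3f}")
def report(i):
    s,p,psi=pose();x,y=axes(psi);d=p[:2]-STEM[i];f=s["wrist_force"]
    print(f"t={s['time']:.2f} a={100*d@x:.2f} r={-100*d@y:.2f} z={p[2]:.4f} toolang={psi-YAW:.3f} Fx={f[:2]@x:.2f} Fy={f[:2]@y:.2f} Fz={f[2]:.2f}")
E
python3 -c "
from h import *
goto(1,0,.030,.16);report(1)
for D in np.arange(1,9)*.025:
  c,s=np.cos(D),np.sin(D);a,r=1.8,8.5
  print(round(D,3),round(a*(c-1)-r*s,2),round(-a*s+r*(1-c),2))"
```

```text
t=0.15 target [ 0.59872075 -0.05331874] dx=56.02 dy=-35.67 dz=5.86 spin=0.235
t=0.15 a=-51.13 r=-28.10 z=0.2186 toolang=0.235 Fx=-0.61 Fy=0.35 Fz=0.20
0.025 -0.21 -0.04
0.05 -0.43 -0.08
0.075 -0.64 -0.11
0.1 -0.86 -0.14
0.125 -1.07 -0.16
0.15 -1.29 -0.17
0.175 -1.51 -0.18
0.2 -1.72 -0.19
```

```bash
python3 -m pendant '[{"fingers":-1,"dx":28,"dy":-18,"dz":0,"spin":0.1},{"fingers":-1,"dx":28,"dy":-18,"dz":0,"spin":0.1},{"fingers":-1,"dx":28,"dy":-18,"dz":0,"spin":0.1},{"fingers":-1,"dx":28,"dy":-18,"dz":0,"spin":0.1},{"fingers":-1,"dx":56,"dy":-35.7,"dz":0,"spin":0.235},{"fingers":-1,"dx":56,"dy":-35.7,"dz":0,"spin":0.235},{"fingers":-1,"dx":56,"dy":-35.7,"dz":0,"spin":0.235},{"fingers":-1,"dx":56,"dy":-35.7,"dz":0,"spin":0.235},{"fingers":-1,"dx":56,"dy":-35.7,"dz":0,"spin":0.235},{"fingers":-1,"dx":56,"dy":-35.7,"dz":0,"spin":0.235},{"fingers":-1,"dx":56,"dy":-35.7,"dz":0,"spin":0.235},{"fingers":-1,"dx":56,"dy":-35.7,"dz":0,"spin":0.235}]' 20
python3 -m pendant '[{"dx":0}]'
python3 -c "
from h import *
goto(1,0,.030,.088);report(1)"
```

```text
time: 1.35
ee_pos: [0.5552, -0.1018, 0.2192]
eef_rot: [1.0, 0.024, -0.0, 0.0]
wrist_force: [-0.3, -0.4, -0.7]
finger_gap: 0.0022
grasp_force: 0.0
t=1.35 target [ 0.59872075 -0.05331874] dx=4.57 dy=-4.64 dz=13.12 spin=0.000
t=1.35 a=-1.57 r=3.86 z=0.2192 toolang=0.000 Fx=-0.33 Fy=0.36 Fz=-0.65$[0]: bad value
```

```bash
python3 -m pendant '[{"fingers":-1,"dx":4.6,"dy":-4.6,"dz":0,"spin":0},{"fingers":-1,"dx":4.6,"dy":-4.6,"dz":0,"spin":0},{"fingers":-1,"dx":4.6,"dy":-4.6,"dz":0,"spin":0}]'
python3 - <<'E'
from h import *
import cv2
p,d=eyes.camera("wrist"); cv2.imwrite("pics/w1.png",p[:,:,::-1])
print(eyes.camera_model("wrist"))
goto(1,0,.030,.088);report(1)
E
```

```text
time: 1.65
ee_pos: [0.5987, -0.0539, 0.2187]
eef_rot: [1.0, 0.025, -0.001, -0.0]
wrist_force: [0.1, 0.7, -0.4]
finger_gap: 0.0005
grasp_force: 0.0
{'camera_matrix': array([[279.87924383,   0.        , 254.313433  ],
       [  0.        , 279.87924383, 193.09991208],
       [  0.        ,   0.        ,   1.        ]]), 'tool_from_camera': array([[-7.25299110e-04, -9.71944550e-01, -2.35208984e-01,
         6.80411466e-02],
       [ 9.99999500e-01, -5.43027892e-04, -8.39703248e-04,
        -1.24230260e-04],
       [ 6.88419957e-04, -2.35209475e-01,  9.71944458e-01,
        -1.65240123e-01],
       [ 0.00000000e+00,  0.00000000e+00,  0.00000000e+00,
         1.00000000e+00]])}
t=1.70 target [ 0.59872075 -0.05331874] dx=0.10 dy=-0.20 dz=13.07 spin=0.001
t=1.70 a=2.91 r=8.29 z=0.2187 toolang=0.001 Fx=-0.38 Fy=0.59 Fz=0.28
```

View pics/w1.png

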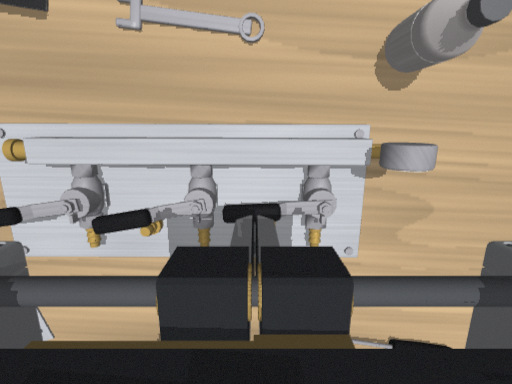

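The wrist view shows sleeve 1 at (251,212) and hubs near (325,207), (203,208) and (80,208). The thin closed fingers end at about (255,215).

```bash
python3 - <<'E'
from h import *
s,p,psi=pose();x,y=axes(psi)
R=np.column_stack([[*x,0],[*y,0],[0,0,-1]])
m=eyes.camera_model("wrist");T=m["tool_from_camera"];Ki=np.linalg.inv(m["camera_matrix"])
def w(u,v,z):
    d=R@T[:3,:3]@Ki@[u,v,1];c=R@T[:3,3]+p;return (c+d*(z-c[2])/d[2]).round(4)
for q in [(325,207),(203,208),(80,208)]: print(w(*q,.078))
for q in [(251,213),(122,221),]: print("sleeve",w(*q,.087))
print(STEM)
pt=np.linalg.inv(T)@[0,0,.014,1];uv=m["camera_matrix"]@pt[:3];print("tip px",uv[:2]/uv[2])
E
python3 -m pendant '[{"fingers":-1,"dx":0.1,"dy":-0.2,"dz":5,"spin":0},{"fingers":-1,"dx":0.1,"dy":-0.2,"dz":9,"spin":0},{"fingers":-1,"dx":0.1,"dy":-0.2,"dz":12,"spin":0},{"fingers":-1,"dx":0.1,"dy":-0.2,"dz":13.1,"spin":0},{"fingers":-1,"dx":0.1,"dy":-0.2,"dz":13.1,"spin":0}]'
python3 -c "
from h import *
report(1)"
```

```text
[ 0.5793 -0.1365  0.078 ]
[0.5715 0.0023 0.078 ]
[0.5648 0.1423 0.078 ]
sleeve [ 0.571  -0.0526  0.087 ]
sleeve [0.5548 0.0912 0.087 ]
{1: array([ 0.5727474 , -0.13963436]), 2: array([0.5657, 0.0102]), 3: array([0.5586526 , 0.16003436])}
tip px [254.75039349 228.37361355]
time: 2.2
ee_pos: [0.5968, -0.0548, 0.0867]
eef_rot: [1.0, 0.022, -0.002, -0.0]
wrist_force: [0.4, 0.8, 0.9]
finger_gap: 0.0004
grasp_force: 0.0
t=2.20 a=2.78 r=8.37 z=0.0867 toolang=-0.002 Fx=0.48 Fy=-0.78 Fz=0.91
```

```bash
python3 -m pendant '[{"fingers":-1,"dx":-0.3,"dy":0,"dz":0,"spin":0},{"fingers":-1,"dx":-0.6,"dy":0,"dz":0,"spin":0},{"fingers":-1,"dx":-0.8,"dy":0,"dz":0,"spin":0},{"fingers":-1,"dx":-0.9,"dy":0,"dz":0,"spin":0},{"fingers":-1,"dx":-1.0,"dy":0,"dz":0,"spin":0},{"fingers":-1,"dx":-1.0,"dy":0,"dz":0,"spin":0}]'
python3 -c "
from h import *
report(1)"
```

```text
time: 2.8
ee_pos: [0.5898, -0.0541, 0.0892]
eef_rot: [1.0, 0.023, 0.001, 0.0]
wrist_force: [0.7, 0.1, 1.5]
finger_gap: 0.0001
grasp_force: 0.5
t=2.80 a=2.10 r=8.47 z=0.0892 toolang=-0.000 Fx=0.72 Fy=-0.02 Fz=1.47
```

```bash
python3 -m pendant '[{"fingers":-1,"dx":-0.21,"dy":-0.04,"dz":0,"spin":-0.025},{"fingers":-1,"dx":-0.43,"dy":-0.08,"dz":0,"spin":-0.05},{"fingers":-1,"dx":-0.64,"dy":-0.11,"dz":0,"spin":-0.075},{"fingers":-1,"dx":-0.86,"dy":-0.14,"dz":0,"spin":-0.1}]'
python3 -c "
from h import *
report(1)"
python3 -m pendant '[{"fingers":-1,"dx":-0.21,"dy":-0.04,"dz":0,"spin":-0.025},{"fingers":-1,"dx":-0.43,"dy":-0.08,"dz":0,"spin":-0.05},{"fingers":-1,"dx":-0.64,"dy":-0.11,"dz":0,"spin":-0.075},{"fingers":-1,"dx":-0.86,"dy":-0.14,"dz":0,"spin":-0.1}]'
python3 -c "
from h import *
report(1)"
```

```text
time: 3.2
ee_pos: [0.5813, -0.0532, 0.0891]
eef_rot: [0.997, 0.074, 0.001, 0.0]
wrist_force: [4.9, 0.4, 1.7]
finger_gap: 0.0005
grasp_force: 2.1
t=3.20 a=2.13 r=8.42 z=0.0891 toolang=0.102 Fx=4.93 Fy=0.35 Fz=1.70
time: 3.6
ee_pos: [0.5719, -0.0531, 0.0888]
eef_rot: [0.992, 0.124, 0.0, 0.0]
wrist_force: [3.7, -0.4, 2.4]
finger_gap: 0.0004
grasp_force: 2.0
t=3.60 a=2.05 r=8.41 z=0.0888 toolang=0.202 Fx=3.47 Fy=1.31 Fz=2.38
```

```bash
cat > rep <<'E'
python3 -c "
from h import *
report($1)"
E
python3 -m pendant '[{"fingers":-1,"dx":-0.21,"dy":-0.04,"dz":0,"spin":-0.025},{"fingers":-1,"dx":-0.43,"dy":-0.08,"dz":0,"spin":-0.05},{"fingers":-1,"dx":-0.64,"dy":-0.11,"dz":0,"spin":-0.075},{"fingers":-1,"dx":-0.86,"dy":-0.14,"dz":0,"spin":-0.1},{"fingers":-1,"dx":-1.07,"dy":-0.16,"dz":0,"spin":-0.125},{"fingers":-1,"dx":-1.29,"dy":-0.17,"dz":0,"spin":-0.15},{"fingers":-1,"dx":-1.51,"dy":-0.18,"dz":0,"spin":-0.175},{"fingers":-1,"dx":-1.72,"dy":-0.19,"dz":0,"spin":-0.2}]' >/dev/null; sh rep 1
python3 -m pendant '[{"fingers":-1,"dx":-0.21,"dy":-0.04,"dz":0,"spin":-0.025},{"fingers":-1,"dx":-0.43,"dy":-0.08,"dz":0,"spin":-0.05},{"fingers":-1,"dx":-0.64,"dy":-0.11,"dz":0,"spin":-0.075},{"fingers":-1,"dx":-0.86,"dy":-0.14,"dz":0,"spin":-0.1}]' >/dev/null; sh rep 1
```

```text
t=4.40 a=2.00 r=8.40 z=0.0883 toolang=0.402 Fx=4.32 Fy=2.94 Fz=0.80
t=4.80 a=1.98 r=8.40 z=0.0883 toolang=0.502 Fx=3.77 Fy=3.83 Fz=0.16
```

```bash
python3 -m pendant '[{"fingers":-1,"dx":-0.21,"dy":-0.04,"dz":0,"spin":-0.025},{"fingers":-1,"dx":-0.43,"dy":-0.08,"dz":0,"spin":-0.05},{"fingers":-1,"dx":-0.64,"dy":-0.11,"dz":0,"spin":-0.075},{"fingers":-1,"dx":-0.86,"dy":-0.14,"dz":0,"spin":-0.1}]' >/dev/null; sh rep 1
```

```text
t=5.20 a=1.98 r=8.39 z=0.0883 toolang=0.602 Fx=4.09 Fy=2.93 Fz=-0.18
```

```bash
python3 -m pendant '[{"fingers":-1,"dx":-0.21,"dy":-0.04,"dz":0,"spin":-0.025},{"fingers":-1,"dx":-0.43,"dy":-0.08,"dz":0,"spin":-0.05},{"fingers":-1,"dx":-0.64,"dy":-0.11,"dz":0,"spin":-0.075},{"fingers":-1,"dx":-0.86,"dy":-0.14,"dz":0,"spin":-0.1}]' >/dev/null; sh rep 1
```

```text
t=5.60 a=1.96 r=8.37 z=0.0883 toolang=0.702 Fx=4.23 Fy=2.40 Fz=-0.08
```

```bash
python3 -m pendant '[{"fingers":-1,"dx":-0.21,"dy":-0.04,"dz":0,"spin":-0.025},{"fingers":-1,"dx":-0.43,"dy":-0.08,"dz":0,"spin":-0.05},{"fingers":-1,"dx":-0.64,"dy":-0.11,"dz":0,"spin":-0.075},{"fingers":-1,"dx":-0.86,"dy":-0.14,"dz":0,"spin":-0.1}]' >/dev/null; sh rep 1
```

```text
t=6.00 a=1.95 r=8.35 z=0.0884 toolang=0.802 Fx=4.16 Fy=2.80 Fz=-1.09
```

```bash
python3 -m pendant '[{"fingers":-1,"dx":-0.21,"dy":-0.04,"dz":0,"spin":-0.025},{"fingers":-1,"dx":-0.43,"dy":-0.08,"dz":0,"spin":-0.05},{"fingers":-1,"dx":-0.64,"dy":-0.11,"dz":0,"spin":-0.075},{"fingers":-1,"dx":-0.86,"dy":-0.14,"dz":0,"spin":-0.1}]' >/dev/null; sh rep 1
```

```text
t=6.40 a=1.93 r=8.34 z=0.0884 toolang=0.902 Fx=3.86 Fy=2.50 Fz=-1.40
```

```bash
python3 -m pendant '[{"fingers":-1,"dx":-0.21,"dy":-0.04,"dz":0,"spin":-0.025},{"fingers":-1,"dx":-0.43,"dy":-0.08,"dz":0,"spin":-0.05},{"fingers":-1,"dx":-0.64,"dy":-0.11,"dz":0,"spin":-0.075},{"fingers":-1,"dx":-0.86,"dy":-0.14,"dz":0,"spin":-0.1},{"fingers":-1,"dx":-1.07,"dy":-0.16,"dz":0,"spin":-0.125}]' >/dev/null; sh rep 1
```

```text
t=6.90 a=1.91 r=8.32 z=0.0884 toolang=1.027 Fx=4.03 Fy=3.17 Fz=-0.77
```

```bash
python3 -m pendant '[{"fingers":-1,"dx":-0.21,"dy":-0.04,"dz":0,"spin":-0.025},{"fingers":-1,"dx":-0.43,"dy":-0.08,"dz":0,"spin":-0.05},{"fingers":-1,"dx":-0.64,"dy":-0.11,"dz":0,"spin":-0.075},{"fingers":-1,"dx":-0.86,"dy":-0.14,"dz":0,"spin":-0.1}]' >/dev/null; sh rep 1
```

```text
t=7.30 a=1.89 r=8.32 z=0.0884 toolang=1.127 Fx=3.70 Fy=3.49 Fz=0.14
```

Valve 1 is free: about 4 N beyond 1.0 rad. I'll take it towards its stop.

```bash
python3 -m pendant '[{"fingers":-1,"dx":-0.21,"dy":-0.04,"dz":0,"spin":-0.025},{"fingers":-1,"dx":-0.43,"dy":-0.08,"dz":0,"spin":-0.05},{"fingers":-1,"dx":-0.64,"dy":-0.11,"dz":0,"spin":-0.075},{"fingers":-1,"dx":-0.86,"dy":-0.14,"dz":0,"spin":-0.1},{"fingers":-1,"dx":-1.07,"dy":-0.16,"dz":0,"spin":-0.125},{"fingers":-1,"dx":-1.29,"dy":-0.17,"dz":0,"spin":-0.15},{"fingers":-1,"dx":-1.51,"dy":-0.18,"dz":0,"spin":-0.175},{"fingers":-1,"dx":-1.72,"dy":-0.19,"dz":0,"spin":-0.2}]' >/dev/null; sh rep 1
python3 -m pendant '[{"fingers":-1,"dx":-0.21,"dy":-0.04,"dz":0,"spin":-0.025},{"fingers":-1,"dx":-0.43,"dy":-0.08,"dz":0,"spin":-0.05},{"fingers":-1,"dx":-0.64,"dy":-0.11,"dz":0,"spin":-0.075},{"fingers":-1,"dx":-0.86,"dy":-0.14,"dz":0,"spin":-0.1}]' >/dev/null; sh rep 1
```

```text
t=8.10 a=1.86 r=8.31 z=0.0884 toolang=1.327 Fx=5.23 Fy=2.65 Fz=0.53
t=8.50 a=1.83 r=8.32 z=0.0884 toolang=1.427 Fx=4.52 Fy=2.72 Fz=-0.83
```

```bash
python3 -m pendant '[{"fingers":-1,"dx":-0.21,"dy":-0.04,"dz":0,"spin":-0.025},{"fingers":-1,"dx":-0.43,"dy":-0.08,"dz":0,"spin":-0.05}]' >/dev/null; sh rep 1
```

```text
t=8.70 a=1.82 r=8.32 z=0.0883 toolang=1.477 Fx=4.50 Fy=3.23 Fz=-0.12
```

```bash
python3 -m pendant '[{"fingers":-1,"dx":-0.21,"dy":-0.04,"dz":0,"spin":-0.025},{"fingers":-1,"dx":-0.43,"dy":-0.08,"dz":0,"spin":-0.05}]' >/dev/null; sh rep 1
```

```text
t=8.90 a=1.87 r=8.31 z=0.0883 toolang=1.526 Fx=8.66 Fy=4.72 Fz=1.13
```

```bash
python3 -m pendant '[{"fingers":-1,"dx":-0.1,"dy":-0.02,"dz":0,"spin":-0.012},{"fingers":-1,"dx":-0.1,"dy":-0.02,"dz":0,"spin":-0.012}]' >/dev/null; sh rep 1
```

```text
t=9.10 a=1.95 r=8.29 z=0.0883 toolang=1.537 Fx=8.15 Fy=2.65 Fz=1.49
```

```bash
python3 -m pendant '[{"fingers":-1,"dx":-0.1,"dy":-0.02,"dz":0,"spin":-0.012},{"fingers":-1,"dx":-0.1,"dy":-0.02,"dz":0,"spin":-0.012}]' >/dev/null; sh rep 1
```

```text
t=9.30 a=2.04 r=8.28 z=0.0883 toolang=1.550 Fx=9.74 Fy=4.05 Fz=1.19
```

```bash
python3 -m pendant '[{"fingers":-1,"dx":-0.1,"dy":0,"dz":0,"spin":0},{"fingers":-1,"dx":-0.15,"dy":0,"dz":0,"spin":0},{"fingers":-1,"dx":-0.15,"dy":0,"dz":0,"spin":0}]' >/dev/null; sh rep 1
```

```text
t=9.60 a=2.02 r=8.28 z=0.0883 toolang=1.549 Fx=13.15 Fy=4.59 Fz=3.69
```

```bash
python3 -m pendant '[{"fingers":-1,"dx":1,"dy":0,"dz":0,"spin":0},{"fingers":-1,"dx":2,"dy":0,"dz":-1,"spin":0},{"fingers":-1,"dx":2,"dy":0,"dz":-5,"spin":0},{"fingers":-1,"dx":2,"dy":0,"dz":-6,"spin":0},{"fingers":-1,"dx":2,"dy":0,"dz":-6,"spin":0}]' >/dev/null; sh rep 1
python3 -c "
from h import *
goto(2,0.1,.033,.145)"
```

```text
t=10.10 a=3.53 r=8.13 z=0.1510 toolang=1.549 Fx=-0.49 Fy=0.22 Fz=0.09
t=10.10 target [0.58589405 0.09911682] dx=20.30 dy=10.05 dz=0.60 spin=1.449
```

```bash
python3 -m pendant '[{"fingers":-1,"dx":4,"dy":2,"dz":0,"spin":0.145},{"fingers":-1,"dx":8,"dy":4,"dz":0,"spin":0.29},{"fingers":-1,"dx":12,"dy":6,"dz":0,"spin":0.435},{"fingers":-1,"dx":16,"dy":8,"dz":0,"spin":0.58},{"fingers":-1,"dx":20.3,"dy":10,"dz":0,"spin":0.725},{"fingers":-1,"dx":20.3,"dy":10,"dz":0,"spin":0.87},{"fingers":-1,"dx":20.3,"dy":10,"dz":0,"spin":1.015},{"fingers":-1,"dx":20.3,"dy":10,"dz":0,"spin":1.16},{"fingers":-1,"dx":20.3,"dy":10,"dz":0,"spin":1.305},{"fingers":-1,"dx":20.3,"dy":10,"dz":0,"spin":1.449},{"fingers":-1,"dx":20.3,"dy":10,"dz":0,"spin":1.449}]' >/dev/null; sh rep 2
python3 -c "
from h import *
goto(2,0.1,.033,.088)"
```

```text
t=11.20 a=2.98 r=8.60 z=0.1466 toolang=0.100 Fx=-0.41 Fy=0.56 Fz=0.73
t=11.20 target [0.58589405 0.09911682] dx=0.31 dy=0.10 dz=5.86 spin=-0.000
```

```bash
python3 -m pendant '[{"fingers":-1,"dx":0.3,"dy":0.1,"dz":2,"spin":0},{"fingers":-1,"dx":0.3,"dy":0.1,"dz":4,"spin":0},{"fingers":-1,"dx":0.3,"dy":0.1,"dz":5.4,"spin":0},{"fingers":-1,"dx":0.3,"dy":0.1,"dz":5.9,"spin":0},{"fingers":-1,"dx":0.3,"dy":0.1,"dz":5.9,"spin":0},{"fingers":-1,"dx":0.0,"dy":0.1,"dz":5.9,"spin":0},{"fingers":-1,"dx":-0.3,"dy":0.1,"dz":5.9,"spin":0},{"fingers":-1,"dx":-0.6,"dy":0.1,"dz":5.9,"spin":0},{"fingers":-1,"dx":-0.8,"dy":0.1,"dz":5.9,"spin":0},{"fingers":-1,"dx":-0.8,"dy":0.1,"dz":5.9,"spin":0}]' >/dev/null; sh rep 2
```

```text
t=12.20 a=2.29 r=8.54 z=0.0898 toolang=0.100 Fx=-0.58 Fy=-0.16 Fz=0.32
```

```bash
python3 -m pendant '[{"fingers":-1,"dx":-0.21,"dy":-0.04,"dz":0,"spin":-0.025},{"fingers":-1,"dx":-0.43,"dy":-0.08,"dz":0,"spin":-0.05},{"fingers":-1,"dx":-0.64,"dy":-0.11,"dz":0,"spin":-0.075},{"fingers":-1,"dx":-0.86,"dy":-0.14,"dz":0,"spin":-0.1}]' >/dev/null; sh rep 2
```

```text
t=12.60 a=2.44 r=8.47 z=0.0897 toolang=0.202 Fx=4.31 Fy=1.08 Fz=-2.12
```

```bash
python3 -m pendant '[{"fingers":-1,"dx":-0.21,"dy":-0.04,"dz":0,"spin":-0.025},{"fingers":-1,"dx":-0.43,"dy":-0.08,"dz":0,"spin":-0.05},{"fingers":-1,"dx":-0.64,"dy":-0.11,"dz":0,"spin":-0.075},{"fingers":-1,"dx":-0.86,"dy":-0.14,"dz":0,"spin":-0.1},{"fingers":-1,"dx":-1.07,"dy":-0.16,"dz":0,"spin":-0.125},{"fingers":-1,"dx":-1.29,"dy":-0.17,"dz":0,"spin":-0.15},{"fingers":-1,"dx":-1.51,"dy":-0.18,"dz":0,"spin":-0.175},{"fingers":-1,"dx":-1.72,"dy":-0.19,"dz":0,"spin":-0.2}]' >/dev/null; sh rep 2
```

```text
t=13.40 a=2.32 r=8.38 z=0.0897 toolang=0.402 Fx=4.00 Fy=1.03 Fz=-0.64
```

```bash
python3 -m pendant '[{"fingers":-1,"dx":-0.21,"dy":-0.04,"dz":0,"spin":-0.025},{"fingers":-1,"dx":-0.43,"dy":-0.08,"dz":0,"spin":-0.05},{"fingers":-1,"dx":-0.64,"dy":-0.11,"dz":0,"spin":-0.075},{"fingers":-1,"dx":-0.86,"dy":-0.14,"dz":0,"spin":-0.1}]' >/dev/null; sh rep 2
```

```text
t=13.80 a=2.30 r=8.32 z=0.0896 toolang=0.502 Fx=4.27 Fy=1.58 Fz=0.41
```

```bash
python3 -m pendant '[{"fingers":-1,"dx":-0.21,"dy":-0.04,"dz":0,"spin":-0.025},{"fingers":-1,"dx":-0.43,"dy":-0.08,"dz":0,"spin":-0.05},{"fingers":-1,"dx":-0.64,"dy":-0.11,"dz":0,"spin":-0.075},{"fingers":-1,"dx":-0.86,"dy":-0.14,"dz":0,"spin":-0.1}]' >/dev/null; sh rep 2
```

```text
t=14.20 a=2.33 r=8.27 z=0.0897 toolang=0.602 Fx=5.79 Fy=2.03 Fz=-0.36
```

```bash
python3 -m pendant '[{"fingers":-1,"dx":-0.21,"dy":-0.04,"dz":0,"spin":-0.025},{"fingers":-1,"dx":-0.43,"dy":-0.08,"dz":0,"spin":-0.05},{"fingers":-1,"dx":-0.64,"dy":-0.11,"dz":0,"spin":-0.075}]' >/dev/null; sh rep 2
```

```text
t=14.50 a=2.49 r=8.21 z=0.0898 toolang=0.676 Fx=11.49 Fy=2.02 Fz=-4.03
```

```bash
python3 -m pendant '[{"fingers":-1,"dx":-0.21,"dy":-0.04,"dz":0,"spin":-0.025},{"fingers":-1,"dx":-0.43,"dy":-0.08,"dz":0,"spin":-0.05}]' >/dev/null; sh rep 2
```

```text
t=14.70 a=2.57 r=8.17 z=0.0898 toolang=0.726 Fx=12.08 Fy=2.98 Fz=-5.76
```

```bash
python3 -m pendant '[{"fingers":-1,"dx":-0.21,"dy":-0.04,"dz":0,"spin":-0.025},{"fingers":-1,"dx":-0.43,"dy":-0.08,"dz":0,"spin":-0.05},{"fingers":-1,"dx":-0.43,"dy":-0.08,"dz":0,"spin":-0.05}]' >/dev/null; sh rep 2
```

```text
t=15.00 a=2.63 r=8.13 z=0.0899 toolang=0.775 Fx=14.50 Fy=3.50 Fz=-6.94
```

Valve 2 is the jammed one: the push climbs 4, 6, 11.5, 12, 14.5 N. I'll leave it there and try valve 3.

```bash
python3 -m pendant '[{"fingers":-1,"dx":0.5,"dy":0,"dz":0,"spin":0},{"fingers":-1,"dx":1.2,"dy":0,"dz":0,"spin":0},{"fingers":-1,"dx":2.5,"dy":0,"dz":0,"spin":0},{"fingers":-1,"dx":3,"dy":0,"dz":-3,"spin":0},{"fingers":-1,"dx":3,"dy":0,"dz":-5.5,"spin":0},{"fingers":-1,"dx":3,"dy":0,"dz":-5.5,"spin":0}]' >/dev/null; sh rep 2
python3 -c "
from h import *
goto(3,0.09,.034,.145)"
```

```text
t=15.60 a=5.35 r=8.15 z=0.1471 toolang=0.776 Fx=0.84 Fy=0.43 Fz=0.67
t=15.60 target [0.58072541 0.24888136] dx=13.17 dy=-6.98 dz=0.21 spin=0.686
```

```bash
python3 -m pendant '[{"fingers":-1,"dx":4,"dy":-2,"dz":0,"spin":0.14},{"fingers":-1,"dx":8,"dy":-4,"dz":0,"spin":0.28},{"fingers":-1,"dx":12,"dy":-6,"dz":0,"spin":0.42},{"fingers":-1,"dx":13.2,"dy":-7,"dz":0,"spin":0.56},{"fingers":-1,"dx":13.2,"dy":-7,"dz":0,"spin":0.686},{"fingers":-1,"dx":13.2,"dy":-7,"dz":0,"spin":0.686},{"fingers":-1,"dx":13.2,"dy":-7,"dz":0,"spin":0.686}]' >/dev/null; sh rep 3
python3 -c "
from h import *
goto(3,0.09,.034,.088)"
```

```text
t=16.30 a=3.14 r=8.47 z=0.1426 toolang=0.092 Fx=0.55 Fy=0.10 Fz=0.67
t=16.30 target [0.58072541 0.24888136] dx=0.27 dy=-0.03 dz=5.46 spin=0.002
```

```bash
python3 -m pendant '[{"fingers":-1,"dx":0.3,"dy":0,"dz":2,"spin":0},{"fingers":-1,"dx":0.3,"dy":0,"dz":4,"spin":0},{"fingers":-1,"dx":0.3,"dy":0,"dz":5,"spin":0},{"fingers":-1,"dx":0.3,"dy":0,"dz":5.5,"spin":0},{"fingers":-1,"dx":0.3,"dy":0,"dz":5.5,"spin":0},{"fingers":-1,"dx":0.0,"dy":0,"dz":5.5,"spin":0},{"fingers":-1,"dx":-0.3,"dy":0,"dz":5.5,"spin":0},{"fingers":-1,"dx":-0.6,"dy":0,"dz":5.5,"spin":0},{"fingers":-1,"dx":-0.9,"dy":0,"dz":5.5,"spin":0},{"fingers":-1,"dx":-0.9,"dy":0,"dz":5.5,"spin":0}]' >/dev/null; sh rep 3
```

```text
t=17.30 a=2.34 r=8.51 z=0.0897 toolang=0.089 Fx=-0.29 Fy=-0.54 Fz=0.76
```

```bash
python3 -m pendant '[{"fingers":-1,"dx":-0.21,"dy":-0.04,"dz":0,"spin":-0.025},{"fingers":-1,"dx":-0.43,"dy":-0.08,"dz":0,"spin":-0.05},{"fingers":-1,"dx":-0.64,"dy":-0.11,"dz":0,"spin":-0.075},{"fingers":-1,"dx":-0.86,"dy":-0.14,"dz":0,"spin":-0.1}]' >/dev/null; sh rep 3
```

```text
t=17.70 a=2.49 r=8.44 z=0.0897 toolang=0.191 Fx=4.19 Fy=0.44 Fz=-2.19
```

```bash
python3 -m pendant '[{"fingers":-1,"dx":-0.21,"dy":-0.04,"dz":0,"spin":-0.025},{"fingers":-1,"dx":-0.43,"dy":-0.08,"dz":0,"spin":-0.05},{"fingers":-1,"dx":-0.64,"dy":-0.11,"dz":0,"spin":-0.075},{"fingers":-1,"dx":-0.86,"dy":-0.14,"dz":0,"spin":-0.1},{"fingers":-1,"dx":-1.07,"dy":-0.16,"dz":0,"spin":-0.125},{"fingers":-1,"dx":-1.29,"dy":-0.17,"dz":0,"spin":-0.15},{"fingers":-1,"dx":-1.51,"dy":-0.18,"dz":0,"spin":-0.175},{"fingers":-1,"dx":-1.72,"dy":-0.19,"dz":0,"spin":-0.2}]' >/dev/null; sh rep 3
```

```text
t=18.50 a=2.38 r=8.34 z=0.0896 toolang=0.391 Fx=5.22 Fy=1.34 Fz=-1.39
```

```bash
python3 -m pendant '[{"fingers":-1,"dx":-0.21,"dy":-0.04,"dz":0,"spin":-0.025},{"fingers":-1,"dx":-0.43,"dy":-0.08,"dz":0,"spin":-0.05},{"fingers":-1,"dx":-0.64,"dy":-0.11,"dz":0,"spin":-0.075},{"fingers":-1,"dx":-0.86,"dy":-0.14,"dz":0,"spin":-0.1}]' >/dev/null; sh rep 3
```

```text
t=18.90 a=2.36 r=8.30 z=0.0896 toolang=0.491 Fx=5.11 Fy=-0.05 Fz=0.05
```

```bash
python3 -m pendant '[{"fingers":-1,"dx":-0.21,"dy":-0.04,"dz":0,"spin":-0.025},{"fingers":-1,"dx":-0.43,"dy":-0.08,"dz":0,"spin":-0.05},{"fingers":-1,"dx":-0.64,"dy":-0.11,"dz":0,"spin":-0.075},{"fingers":-1,"dx":-0.86,"dy":-0.14,"dz":0,"spin":-0.1}]' >/dev/null; sh rep 3
```

```text
t=19.30 a=2.33 r=8.24 z=0.0896 toolang=0.591 Fx=4.23 Fy=-0.67 Fz=1.29
```

```bash
python3 -m pendant '[{"fingers":-1,"dx":-0.21,"dy":-0.04,"dz":0,"spin":-0.025},{"fingers":-1,"dx":-0.43,"dy":-0.08,"dz":0,"spin":-0.05},{"fingers":-1,"dx":-0.64,"dy":-0.11,"dz":0,"spin":-0.075},{"fingers":-1,"dx":-0.86,"dy":-0.14,"dz":0,"spin":-0.1},{"fingers":-1,"dx":-1.07,"dy":-0.16,"dz":0,"spin":-0.125},{"fingers":-1,"dx":-1.29,"dy":-0.17,"dz":0,"spin":-0.15}]' >/dev/null; sh rep 3
```

```text
t=19.90 a=2.43 r=8.14 z=0.0897 toolang=0.741 Fx=7.28 Fy=0.66 Fz=-1.59
```

```bash
python3 -m pendant '[{"fingers":-1,"dx":-0.21,"dy":-0.04,"dz":0,"spin":-0.025},{"fingers":-1,"dx":-0.43,"dy":-0.08,"dz":0,"spin":-0.05},{"fingers":-1,"dx":-0.64,"dy":-0.11,"dz":0,"spin":-0.075},{"fingers":-1,"dx":-0.86,"dy":-0.14,"dz":0,"spin":-0.1},{"fingers":-1,"dx":-1.07,"dy":-0.16,"dz":0,"spin":-0.125},{"fingers":-1,"dx":-1.29,"dy":-0.17,"dz":0,"spin":-0.15}]' >/dev/null; sh rep 3
```

```text
t=20.50 a=2.38 r=8.07 z=0.0897 toolang=0.891 Fx=8.65 Fy=1.14 Fz=-1.56
```

Valve 3 is stiff but sound, steady at about 8 N. I'll carry on opening it.

```bash
python3 -m pendant '[{"fingers":-1,"dx":-0.21,"dy":-0.04,"dz":0,"spin":-0.025},{"fingers":-1,"dx":-0.43,"dy":-0.08,"dz":0,"spin":-0.05},{"fingers":-1,"dx":-0.64,"dy":-0.11,"dz":0,"spin":-0.075},{"fingers":-1,"dx":-0.86,"dy":-0.14,"dz":0,"spin":-0.1},{"fingers":-1,"dx":-1.07,"dy":-0.16,"dz":0,"spin":-0.125},{"fingers":-1,"dx":-1.29,"dy":-0.17,"dz":0,"spin":-0.15}]' >/dev/null; sh rep 3
```

```text
t=21.10 a=2.32 r=7.99 z=0.0897 toolang=1.041 Fx=7.74 Fy=2.56 Fz=-3.29
```

```bash
python3 -m pendant '[{"fingers":-1,"dx":-0.21,"dy":-0.04,"dz":0,"spin":-0.025},{"fingers":-1,"dx":-0.43,"dy":-0.08,"dz":0,"spin":-0.05},{"fingers":-1,"dx":-0.64,"dy":-0.11,"dz":0,"spin":-0.075},{"fingers":-1,"dx":-0.86,"dy":-0.14,"dz":0,"spin":-0.1},{"fingers":-1,"dx":-1.07,"dy":-0.16,"dz":0,"spin":-0.125},{"fingers":-1,"dx":-1.29,"dy":-0.17,"dz":0,"spin":-0.15}]' >/dev/null; sh rep 3
```

```text
t=21.70 a=2.25 r=7.93 z=0.0897 toolang=1.191 Fx=7.91 Fy=3.29 Fz=-1.62
```

```bash
python3 -m pendant '[{"fingers":-1,"dx":-0.21,"dy":-0.04,"dz":0,"spin":-0.025},{"fingers":-1,"dx":-0.43,"dy":-0.08,"dz":0,"spin":-0.05},{"fingers":-1,"dx":-0.64,"dy":-0.11,"dz":0,"spin":-0.075},{"fingers":-1,"dx":-0.86,"dy":-0.14,"dz":0,"spin":-0.1},{"fingers":-1,"dx":-1.07,"dy":-0.16,"dz":0,"spin":-0.125},{"fingers":-1,"dx":-1.29,"dy":-0.17,"dz":0,"spin":-0.15}]' >/dev/null; sh rep 3
```

```text
t=22.30 a=2.17 r=7.88 z=0.0897 toolang=1.341 Fx=7.54 Fy=3.35 Fz=-1.78
```

```bash
python3 -m pendant '[{"fingers":-1,"dx":-0.21,"dy":-0.04,"dz":0,"spin":-0.025},{"fingers":-1,"dx":-0.43,"dy":-0.08,"dz":0,"spin":-0.05},{"fingers":-1,"dx":-0.64,"dy":-0.11,"dz":0,"spin":-0.075},{"fingers":-1,"dx":-0.86,"dy":-0.14,"dz":0,"spin":-0.1},{"fingers":-1,"dx":-1.07,"dy":-0.16,"dz":0,"spin":-0.125},{"fingers":-1,"dx":-1.29,"dy":-0.17,"dz":0,"spin":-0.15}]' >/dev/null; sh rep 3
```

```text
t=22.90 a=2.10 r=7.83 z=0.0897 toolang=1.490 Fx=8.03 Fy=5.19 Fz=-2.05
```

```bash
python3 -m pendant '[{"fingers":-1,"dx":-0.21,"dy":-0.04,"dz":0,"spin":-0.025},{"fingers":-1,"dx":-0.43,"dy":-0.08,"dz":0,"spin":-0.05}]' >/dev/null; sh rep 3
```

```text
t=23.10 a=2.07 r=7.83 z=0.0897 toolang=1.540 Fx=8.48 Fy=5.83 Fz=-1.99
```

```bash
python3 -m pendant '[{"fingers":-1,"dx":-0.15,"dy":-0.03,"dz":0,"spin":-0.015},{"fingers":-1,"dx":-0.3,"dy":-0.05,"dz":0,"spin":-0.03}]' >/dev/null; sh rep 3
```

```text
t=23.30 a=2.18 r=7.82 z=0.0898 toolang=1.569 Fx=15.38 Fy=6.16 Fz=-2.97
```

```bash
python3 -m pendant '[{"fingers":-1,"dx":-0.05,"dy":0.05,"dz":0,"spin":0},{"fingers":-1,"dx":-0.08,"dy":0.1,"dz":0,"spin":0}]' >/dev/null; sh rep 3
```

```text
t=23.50 a=2.17 r=7.81 z=0.0897 toolang=1.568 Fx=14.72 Fy=2.65 Fz=0.43
```

```bash
python3 -m pendant '[{"fingers":-1,"dx":1,"dy":0,"dz":0,"spin":0},{"fingers":-1,"dx":2,"dy":0,"dz":-1,"spin":0},{"fingers":-1,"dx":2,"dy":0,"dz":-5,"spin":0},{"fingers":-1,"dx":2,"dy":0,"dz":-6,"spin":0},{"fingers":-1,"dx":2,"dy":0,"dz":-6,"spin":0}]' >/dev/null; sh rep 3
python3 -c "
from h import *
goto(2,0.6,-.045,.145)"
```

```text
t=24.00 a=3.74 r=7.69 z=0.1516 toolang=1.569 Fx=0.25 Fy=-0.57 Fz=-0.89
t=24.00 target [0.47855708 0.05089535] dx=-14.28 dy=-0.80 dz=0.66 spin=0.969
```

```bash
python3 -m pendant '[{"fingers":-1,"dx":-4,"dy":-0.8,"dz":0,"spin":0.14},{"fingers":-1,"dx":-8,"dy":-0.8,"dz":0,"spin":0.28},{"fingers":-1,"dx":-12,"dy":-0.8,"dz":0,"spin":0.42},{"fingers":-1,"dx":-14.3,"dy":-0.8,"dz":0,"spin":0.56},{"fingers":-1,"dx":-14.3,"dy":-0.8,"dz":0,"spin":0.7},{"fingers":-1,"dx":-14.3,"dy":-0.8,"dz":0,"spin":0.84},{"fingers":-1,"dx":-14.3,"dy":-0.8,"dz":0,"spin":0.969},{"fingers":-1,"dx":-14.3,"dy":-0.8,"dz":0,"spin":0.969}]' >/dev/null; sh rep 2
python3 - <<'E'
from h import *
import cv2
p,d=eyes.camera("wrist"); cv2.imwrite("pics/w2.png",p[:,:,::-1])
goto(2,0.6,-.045,.088)
E
```

```text
t=24.80 a=-4.77 r=8.61 z=0.1477 toolang=0.599 Fx=0.15 Fy=0.99 Fz=-0.06
t=24.85 target [0.47855708 0.05089535] dx=0.24 dy=0.11 dz=5.99 spin=0.002
```

View pics/w2.png

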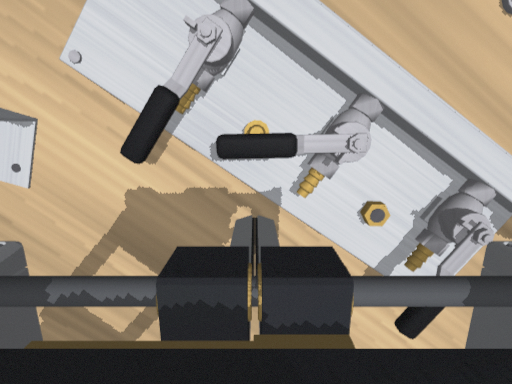

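The wrist view shows lever 2's sleeve at (257,146), parallel to the tool, so q≈0.6. Levers 3 (150,125) and 1 (430,310) are open. The fingertips at (255,220) are clear on the front side, so I'll descend and push lever 2 closed.

```bash
python3 -m pendant '[{"fingers":-1,"dx":0.2,"dy":0.1,"dz":2,"spin":0},{"fingers":-1,"dx":0.2,"dy":0.1,"dz":4,"spin":0},{"fingers":-1,"dx":0.2,"dy":0.1,"dz":5.5,"spin":0},{"fingers":-1,"dx":0.2,"dy":0.1,"dz":6,"spin":0},{"fingers":-1,"dx":0.2,"dy":0.1,"dz":6,"spin":0},{"fingers":-1,"dx":0.7,"dy":0.1,"dz":6,"spin":0},{"fingers":-1,"dx":1.2,"dy":0.1,"dz":6,"spin":0},{"fingers":-1,"dx":1.7,"dy":0.1,"dz":6,"spin":0},{"fingers":-1,"dx":2.1,"dy":0.1,"dz":6,"spin":0},{"fingers":-1,"dx":2.4,"dy":0.1,"dz":6,"spin":0},{"fingers":-1,"dx":2.6,"dy":0.1,"dz":6,"spin":0}]' >/dev/null; sh rep 2
```

```text
t=25.95 a=-1.97 r=8.44 z=0.0896 toolang=0.600 Fx=0.30 Fy=0.13 Fz=-0.59
```

```bash
python3 -m pendant '[{"fingers":-1,"dx":0.21,"dy":-0.04,"dz":0,"spin":0.025},{"fingers":-1,"dx":0.43,"dy":-0.08,"dz":0,"spin":0.05},{"fingers":-1,"dx":0.64,"dy":-0.11,"dz":0,"spin":0.075},{"fingers":-1,"dx":0.86,"dy":-0.14,"dz":0,"spin":0.1}]' >/dev/null; sh rep 2
```

```text
t=26.35 a=-2.11 r=8.44 z=0.0892 toolang=0.498 Fx=-2.78 Fy=-0.76 Fz=1.62
```

```bash
python3 -m pendant '[{"fingers":-1,"dx":0.21,"dy":-0.04,"dz":0,"spin":0.025},{"fingers":-1,"dx":0.43,"dy":-0.08,"dz":0,"spin":0.05},{"fingers":-1,"dx":0.64,"dy":-0.11,"dz":0,"spin":0.075},{"fingers":-1,"dx":0.86,"dy":-0.14,"dz":0,"spin":0.1},{"fingers":-1,"dx":1.07,"dy":-0.16,"dz":0,"spin":0.125},{"fingers":-1,"dx":1.29,"dy":-0.17,"dz":0,"spin":0.15}]' >/dev/null; sh rep 2
```

```text
t=26.95 a=-2.04 r=8.44 z=0.0890 toolang=0.348 Fx=-3.03 Fy=-2.96 Fz=0.05
```

```bash
python3 -m pendant '[{"fingers":-1,"dx":0.21,"dy":-0.04,"dz":0,"spin":0.025},{"fingers":-1,"dx":0.43,"dy":-0.08,"dz":0,"spin":0.05},{"fingers":-1,"dx":0.64,"dy":-0.11,"dz":0,"spin":0.075},{"fingers":-1,"dx":0.86,"dy":-0.14,"dz":0,"spin":0.1},{"fingers":-1,"dx":1.07,"dy":-0.16,"dz":0,"spin":0.125},{"fingers":-1,"dx":1.29,"dy":-0.17,"dz":0,"spin":0.15}]' >/dev/null; sh rep 2
```

```text
t=27.55 a=-1.98 r=8.36 z=0.0893 toolang=0.198 Fx=-3.62 Fy=-2.93 Fz=-0.99
```

```bash
python3 -m pendant '[{"fingers":-1,"dx":0.21,"dy":-0.04,"dz":0,"spin":0.025},{"fingers":-1,"dx":0.43,"dy":-0.08,"dz":0,"spin":0.05},{"fingers":-1,"dx":0.64,"dy":-0.11,"dz":0,"spin":0.075},{"fingers":-1,"dx":0.86,"dy":-0.14,"dz":0,"spin":0.1}]' >/dev/null; sh rep 2
```

```text
t=27.95 a=-1.95 r=8.35 z=0.0895 toolang=0.098 Fx=-4.26 Fy=-2.70 Fz=-1.17
```

```bash
python3 -m pendant '[{"fingers":-1,"dx":0.21,"dy":-0.04,"dz":0,"spin":0.025},{"fingers":-1,"dx":0.43,"dy":-0.08,"dz":0,"spin":0.05},{"fingers":-1,"dx":0.64,"dy":-0.11,"dz":0,"spin":0.075}]' >/dev/null; sh rep 2
```

```text
t=28.25 a=-1.93 r=8.34 z=0.0896 toolang=0.023 Fx=-3.88 Fy=-2.15 Fz=-0.43
```

```bash
python3 -m pendant '[{"fingers":-1,"dx":0.15,"dy":-0.03,"dz":0,"spin":0.015},{"fingers":-1,"dx":0.3,"dy":-0.05,"dz":0,"spin":0.03}]' >/dev/null; sh rep 2
```

```text
t=28.45 a=-1.88 r=8.34 z=0.0896 toolang=-0.006 Fx=-3.86 Fy=-2.33 Fz=-0.74
```

```bash
python3 -m pendant '[{"fingers":-1,"dx":0.1,"dy":0,"dz":0,"spin":0},{"fingers":-1,"dx":0.2,"dy":0,"dz":0,"spin":0}]' >/dev/null; sh rep 2
```

```text
t=28.65 a=-1.68 r=8.34 z=0.0896 toolang=-0.005 Fx=-3.48 Fy=-2.43 Fz=-0.34
```

```bash
python3 -m pendant '[{"fingers":-1,"dx":0.1,"dy":0,"dz":0,"spin":0},{"fingers":-1,"dx":0.2,"dy":0,"dz":0,"spin":0}]' >/dev/null; sh rep 2
```

```text
t=28.85 a=-1.50 r=8.34 z=0.0895 toolang=-0.005 Fx=-5.82 Fy=-2.41 Fz=2.35
```

```bash
python3 -m pendant '[{"fingers":-1,"dx":0.1,"dy":0,"dz":0,"spin":0},{"fingers":-1,"dx":0.2,"dy":0,"dz":0,"spin":0}]' >/dev/null; sh rep 2
```

```text
t=29.05 a=-1.49 r=8.34 z=0.0895 toolang=-0.005 Fx=-11.31 Fy=-3.07 Fz=6.27
```

```bash
python3 -m pendant '[{"fingers":-1,"dx":0.1,"dy":0,"dz":0,"spin":0},{"fingers":-1,"dx":0.2,"dy":0,"dz":0,"spin":0}]' >/dev/null; sh rep 2
```

```text
t=29.25 a=-1.48 r=8.35 z=0.0895 toolang=-0.005 Fx=-14.67 Fy=-2.29 Fz=11.11
```

```bash
python3 -m pendant '[{"fingers":-1,"dx":-0.8,"dy":0,"dz":0,"spin":0},{"fingers":-1,"dx":-2.5,"dy":0,"dz":0,"spin":0},{"fingers":-1,"dx":-3,"dy":0,"dz":-3,"spin":0},{"fingers":-1,"dx":-3,"dy":0,"dz":-7,"spin":0},{"fingers":-1,"dx":-7,"dy":0,"dz":-11,"spin":0},{"fingers":-1,"dx":-11,"dy":0,"dz":-14,"spin":0},{"fingers":-1,"dx":-15,"dy":0,"dz":-15,"spin":0},{"fingers":-1,"dx":-15,"dy":0,"dz":-15,"spin":0},{"fingers":-1,"dx":-15,"dy":0,"dz":-15,"spin":0}]' >/dev/null; sh rep 2
python3 - <<'E'
from h import *
import cv2
p,d=eyes.camera("wrist"); cv2.imwrite("pics/w3.png",p[:,:,::-1])
p,d=eyes.camera("top")
cv2.imwrite("pics/crop3.png",cv2.resize(p[130:300,100:460,::-1],None,fx=2.2,fy=2.2,interpolation=cv2.INTER_CUBIC))
E
```

```text
t=30.15 a=-15.93 r=8.25 z=0.2412 toolang=-0.006 Fx=-0.30 Fy=-0.08 Fz=0.45
```

View pics/w3.png

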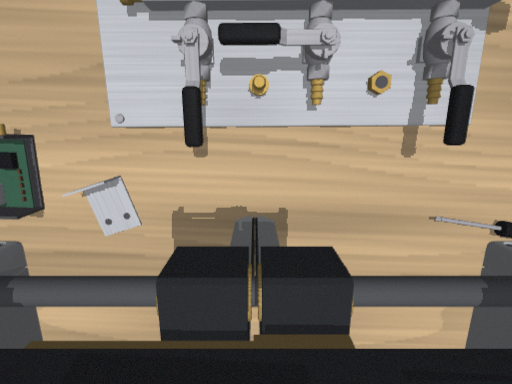

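View pics/crop3.png

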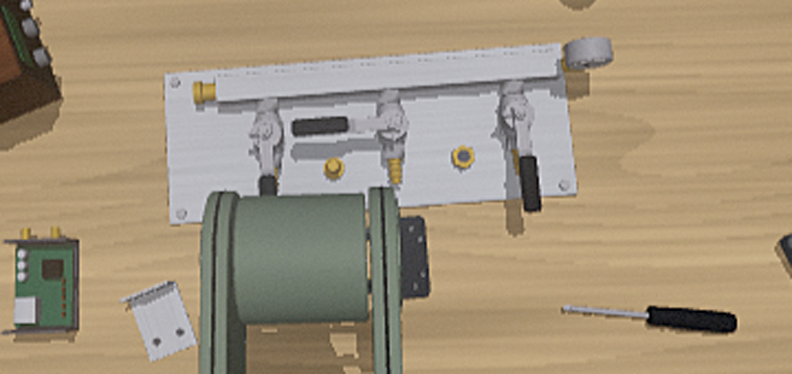

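The wrist view shows lever 2 closed (sleeve 250,34) and levers 3 (193,117) and 1 (458,115) pointing towards the robot. The spares are still in place. A quick check of the angles:

```bash
python3 - <<'E'
from h import *
s,p,psi=pose();x,y=axes(psi)
R=np.column_stack([[*x,0],[*y,0],[0,0,-1]])
m=eyes.camera_model("wrist");T=m["tool_from_camera"];Ki=np.linalg.inv(m["camera_matrix"])
def w(u,v,z):
    d=R@T[:3,:3]@Ki@[u,v,1];c=R@T[:3,3]+p;return c+d*(z-c[2])/d[2]
def ang(a,b): d=b-a; return round(np.arctan2(d[1],d[0])%(2*np.pi)-np.pi/2-YAW,3)
# sleeve: inner-end and outer-end midpoints (top face)
print("3",ang(w(192,89,.087),w(194,143,.087)),"1",ang(w(461,88,.087),w(456,142,.087)),"2",ang(w(278,34,.087),w(222,34,.087)))
C=lambda u,v:crop(u,v,.087,100,130,2.2)
print("top 1",ang(C(528,158),C(533,208)),"2",ang(C(346,124),C(294,128)))
E
```

```text
3 1.551 1 1.64 2 -0.007
top 1 1.566 2 0.002
```

```bash
python3 -c "
from workcell import ctrl
print(ctrl.sign_off())"
```

```text
the job is handed in; nothing more can be done
None
```

Job handed in: valve 2 was the jammed one and is pushed back fully closed, valves 1 (free) and 3 (stiff but sound) are open at their stops, the highest push I read was about 18 N, and I saw nothing else moved.

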